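# Label a bottle with the two-stage trigger

### The arm

A 7-joint arm with a two-finger parallel gripper is mounted at the origin on a cart in front of the work surface, level with it; the furniture and walls round the work are solid. World frame = base frame: x ahead of the robot, y to its left, z up, the work surface at z = 0. Lengths are in m, angles in rad, forces in N, time in s.
With the tool pointing down it reaches from about 0.425 to 0.875 m from the base axis. Payload 4.7 kg.
Tool frame: the origin (TCP) lies where the fingers leave the gripper's body, on its centre line; the fingertips stand 70 mm ahead of it and the grasp point (between the pads) lies 51 mm ahead of it; z points along the fingers, y is the line along which they close (so a half turn about z gives the same grasp; the last joint's range is limited). The gripper opens to 87 mm and grips with 3 to 60 N. Pads are 19 mm wide; open, the fingers measure 117 mm over their backs; the gripper's body (75 mm by 190 mm) begins 51 mm behind the grasp point.
Start: joints at [-1.307, 0.321, -0.07, 1.45, 0.023, 1.371, -0.057], TCP at [0.161, 0.63, 0.292] pointing down, gripper open.
Joint ranges: [-2.86, 2.86], [-0.3, 2.09], [-1.38, 1.24], [0.06, 2.45], [-1.56, 4.7], [0.09, 2.05], [-2.69, 2.69]. Speed limits (rad/s): [2.57, 2.57, 3.14, 3.14, 3.14, 3.14, 3.14].

### API

Orientations are given as a rotation vector (axis times angle).
In Python, from bench import ctrl gives the robot as it stands.
- The arm moves only by the tool drive_tool, never from a script. Its argument "motion" is a list of rows, each a list of 3 entries, a list of its own where there are three numbers: the shift along the tool's x, y, z in cm, then the turn, a rotation vector about the tool's x, y, z in degrees, then the opening, from -1 (shut) to 1 (fully open). In form: [[[x, y, z], [ax, ay, az], claw], ...]. A call has 1 to 12 rows; each row shifts and turns the commanded pose from where the row before left it, along the tool's axes as they then stand; what a row does not reach is not made up. A row lasts 1/8 s, in which the tool goes at most 62.5 mm and 10.7 degrees, less where a joint would pass 70% of its speed; a pose out of reach is approached as far as the arm can. A call with a gripper value outside its range is refused whole. The fingers move at their own pace and stop on an object; "force" is the grip in N (left out, the last holds). Time passes only in rows, so rows that do not move let the fingers close. It gives the time, the measured TCP pose, the force, the opening and the grip force at its end, in the units of the state.
- ctrl.get_state(): the state, without advancing time (a new reading comes with each control period).
- ctrl.get_image(name): name is "scene" or "top" or "wrist"; returns the picture (420x560x3 uint8, red, green, blue); there is no depth.
- ctrl.calibration(name): a dict with "K" (3x3 intrinsics, pixels), "origin" and "attitude" of the camera in the world; the wrist camera has in their place "tool_from_camera" (4x4, takes a point from camera to tool coordinates, whose origin is the TCP and whose axes are the flange's). Camera axes: x right, y up, looking along -z (the intrinsics and any distortion apply to the point x, -y, -z); pixel columns grow to the right and rows downward; lengths in m; the calibration is good to about 2 mm. A picture is of the moment at which its call begins: read the wrist's pose just before it. calibration takes no time and is no camera call.
- ctrl.close_job(): hands the job in; it is judged then, once.
The state is a dict: "time": time; "joint_positions": joint angles; "qd": joint speeds; "joint_torque": joint torques, N m; "position": TCP position; "tool_rot": TCP orientation; "ft_force": force on the tool from outside, world axes, zero at the start; "torque": the same for the moment, N m; "grip_width": opening from 0.0 (shut) to 1.0 (fully open); "grip_force": force on a finger pad.
Only numpy, scipy, OpenCV 4.12 (cv2) and the standard library are available. Lean on these libraries where they do the work, as an engineer would, in place of code of your own. Each camera call takes 0.05 s, during which the arm holds its last target. There are 200 camera calls.

### The job

Put a label on the bottle that lies in the label applicator by its remote trigger: press the round button down to its halfway stop and keep it there for about a second while the label lines up, then press it fully down and let it come all the way up again. Do not press the square button on the other box.

Things in the scene. Friction and masses are not known exactly. Their poses are not given: they have to be found in the camera images.
- trigger_top (a point): Centre of the top of the round two-stage button: a light-grey disc, 36 mm across, on a thin stem over a dark collar of the same diameter, in the middle of a white box (76 x 76 x 45 mm) fixed on an aluminium foot whose height differs (0 to 25 mm). Untouched, the point is 33 mm above the box's top, 78 to 103 mm above the bench; z up, x and y square to the box. It moves with the button.
- trigger_first (a joint): First stage of the round button, in m: how far the disc has sunk towards the dark collar. 0 = up, 0.010 = disc resting on the collar, the halfway stop. Sprung: 1 N at the start, 3 N at the stop.
- trigger_second (a joint): Second stage of the round button, in m: how far the collar, with the disc resting on it, is pushed into the box. 0 = up, 0.010 = fully down (20 mm in all). It stays up until the push exceeds 9 N and needs 13 N at the bottom, so a push of 4 to 8 N rests at the halfway stop. Let go, the button springs back up through both stages.
- feed_button (a joint): Square button (light grey, 34 x 34 mm, 21 mm above its box's top) on the other, like box; not to be pressed. 0 = up, 0.008 m = down, 1.5 to 5 N. The boxes stand ahead of the robot and to its left, 0.11 to 0.24 m apart (centres), either on the left, between a white bucket and tall instruments at the left and behind: come to them from the robot's side.

How it is judged:
On the way, in this order (a step that is already met when the one before it is completed fails the run):
1. the round button rests at its halfway stop for 0.6 s: the first stage at least 7.5 mm down, the second stage less than 3 mm (value of joint trigger_first above 0.0075 m and value of joint trigger_second below 0.003 m), for 0.6 s.
2. the round button is fully down: the second stage at least 7.5 mm of its 10 mm (value of joint trigger_second above 0.0075 m), for 0.1 s.
At the end, for the whole second after the job is handed in: after the pause at halfway and the full press, the round button is up again (both stages within 2 mm of the top) and so is the square button (value of joint each of trigger_first, trigger_second, feed_button below 0.002 m); the robot touches nothing.
It fails at once if the square button is pressed more than 3 mm (value of joint feed_button above 0.003 m).
It also fails if it takes over 32 s, if anything falls off the work surface, if the arm or the gripper's body presses on something with over 40 N, if the wrist force passes 120 N, or if a joint passes its speed limit or range.

## Working session

There is one attempt and no reset: what is moved stays moved. The work goes in short steps, Python scripts to look and compute and a tool call to move; the robot and the scene stay as the last step left them, time stands still between calls to the robot, and variables do not carry over. Pictures are saved under pics/ and viewed, at most 10 in all, crops included, and the job is handed in when it is done.

Besides the shell and the picture viewer there is one more tool, called after "Emit:" as name(argument=value, ...) on one line, values as JSON. drive_tool: Moves the arm, as the interface text tells. Its arguments: {"type":"object","properties":{"motion":{"type":"array","items":{"type":"array"}},"force":{"type":"number"}},"required":["motion"]}

```bash
mkdir -p pics; python3 - <<'E'
from bench import ctrl
import cv2,numpy as np
s=ctrl.get_state();print({k:np.round(v,3) for k,v in s.items()})
ims=[]
for n in("scene","top","wrist"):
    c=ctrl.calibration(n);print(n,{k:np.round(v,4).tolist() for k,v in c.items()})
    im=ctrl.get_image(n)[:,:,::-1];cv2.imwrite(f"pics/{n}0.png",im)
E
```

```text
{'time': np.float64(0.0), 'joint_positions': array([-1.307,  0.322, -0.07 ,  1.452,  0.023,  1.371, -0.057]), 'qd': array([-0.002,  0.001,  0.002,  0.001,  0.001, -0.002, -0.001]), 'joint_torque': array([ 0.0000e+00, -4.9129e+01, -4.0400e-01, -3.1253e+01, -6.4000e-02,
        4.4000e-02,  0.0000e+00]), 'position': array([0.161, 0.629, 0.291]), 'tool_rot': array([-3.910e-01, -3.117e+00,  3.000e-03]), 'ft_force': array([-0.445,  0.589,  0.128]), 'torque': array([-0.023, -0.069,  0.001]), 'grip_force': np.float64(0.0), 'grip_width': np.float64(1.0)}
scene {'K': [[443.5134, 0.0, 276.9361], [0.0, 443.5134, 205.2966], [0.0, 0.0, 1.0]], 'origin': [0.1384, -0.2867, 0.6933], 'attitude': [0.8077, -0.259, -0.529]}
top {'K': [[509.9321, 0.0, 283.0386], [0.0, 509.9321, 207.3319], [0.0, 0.0, 1.0]], 'origin': [0.2999, 0.241, 0.9544], 'attitude': [0.154, -0.1676, -1.6083]}
wrist {'K': [[347.1028, 0.0, 281.852], [0.0, 347.1028, 211.1423], [0.0, 0.0, 1.0]], 'tool_from_camera': [[-0.0012, 0.9677, 0.2522, 0.0698], [1.0, 0.0013, -0.0002, 0.0], [-0.0005, 0.2522, -0.9677, -0.0938], [0.0, 0.0, 0.0, 1.0]]}
```

View pics/top0.png

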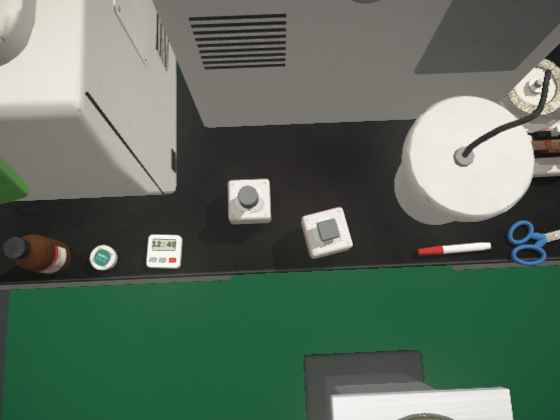

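View pics/wrist0.png

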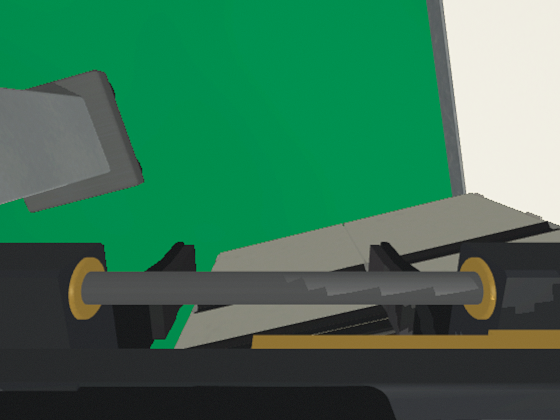

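View pics/scene0.png

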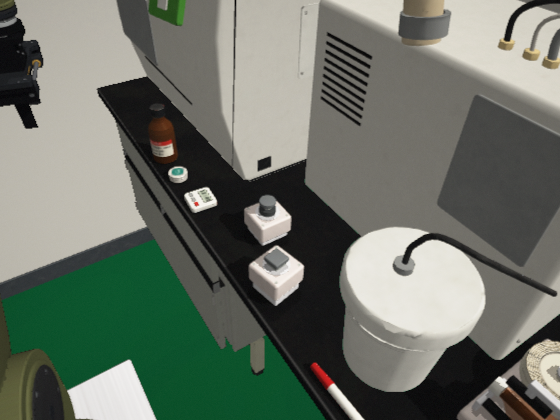

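The top view shows the round button at about (248,196) and the square one at (328,231). In the scene view they are at (267,203) and (276,258). Next I'll enlarge and triangulate.

```bash
cat > h.py <<'E'
import numpy as np,cv2
from scipy.spatial.transform import Rotation as R
from bench import ctrl
def ray(c,uv,o=None,A=None):
    K=np.array(c["K"]);d=np.linalg.inv(K)@[uv[0],uv[1],1];d=np.array([d[0],-d[1],-d[2]])
    if o is None:o=np.array(c["origin"]);A=R.from_rotvec(c["attitude"]).as_matrix()
    d=A@d;return o,d/np.linalg.norm(d)
def plane(r,z): o,d=r;return o+d*(z-o[2])/d[2]
def cross(r1,r2):
    (o1,d1),(o2,d2)=r1,r2
    t=np.linalg.lstsq(np.c_[d1,-d2],o2-o1,rcond=None)[0]
    a,b=o1+d1*t[0],o2+d2*t[1];return (a+b)/2,np.linalg.norm(a-b)
E
python3 - <<'E'
from h import *
t,s=ctrl.calibration("top"),ctrl.calibration("scene")
for n,a,b in(("round",(248,194),(267,200)),("sq",(328,229),(277,257))):
    print(n,cross(ray(t,a),ray(s,b)))
for n,uv,z in(("boxcorner",(228,180),.05),("boxcorner2",(270,180),.05),("bucketfront",(450,215),.15),("bench edge",(248,278),0),("instr face",(205,127),0.0),("bottle",(15,247),.15),("instrL",(176,190),0.05),("instrLtop",(80,105),0.3)):
    print(n,plane(ray(t,uv),z).round(3))
a=cv2.imread("pics/top0.png")[165:265,215:365];b=cv2.imread("pics/scene0.png")[185:310,230:320]
a=cv2.resize(a,None,fx=3,fy=3);b=cv2.resize(b,None,fx=3,fy=3)
c=np.zeros((375,720,3),np.uint8);c[:300,:450]=a;c[:375,450:]=b
cv2.imwrite("pics/crop.png",c)
E
```

```text
round (array([0.50228259, 0.28961353, 0.09384863]), np.float64(0.0024472987323583754))
sq (array([0.43743243, 0.15376317, 0.0880636 ]), np.float64(0.0007111545036229209))
boxcorner [0.542 0.327 0.05 ]
boxcorner2 [0.538 0.251 0.05 ]
bucketfront [ 0.442 -0.037  0.15 ]
bench edge [0.366 0.299 0.   ]
instr face [0.665 0.375 0.   ]
bottle [0.42  0.657 0.15 ]
instrL [0.527 0.422 0.05 ]
instrLtop [0.589 0.503 0.3  ]
```

View pics/crop.png

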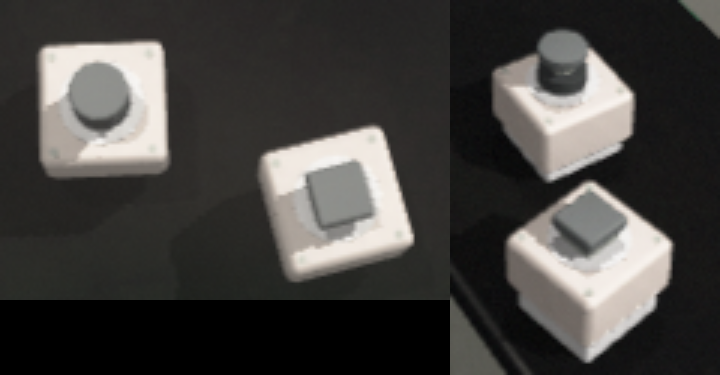

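The disc's top centre is near crop (99,91) in the top view and (562,47) in the scene view, which puts the button at about (0.500, 0.290, 0.093). I'll retract radially, then swing clockwise at height with the gripper shut.

Emit:
drive_tool(motion=[[[0, -2, 0], [0, 0, 0], -1], [[0, -4, 0], [0, 0, 0], -1], [[0, -4, 0], [0, 0, 0], -1], [[0, -4, 0], [0, 0, 0], -1], [[-2, 0, 0], [0, 0, 2.5], -1], [[-4.3, -0.2, 0], [0, 0, 5], -1], [[-4.3, -0.2, 0], [0, 0, 5], -1], [[-4.3, -0.2, 0], [0, 0, 5], -1]], force=20)

```text
time: 1.15
position: [0.265, 0.4355, 0.2922]
tool_rot: [0.867, 3.019, 0.001]
ft_force: [-0.7, -0.4, -1.1]
grip_width: 0.171
grip_force: 0.0
```

Emit:
drive_tool(motion=[[[-4.3, -0.2, 0], [0, 0, 5], -1], [[-4.3, -0.2, 0], [0, 0, 5], -1], [[-4.3, -0.2, 0], [0, 0, 5], -1], [[-4.3, -0.2, 0], [0, 0, 5], -1], [[-4.3, -0.2, 0], [0, 0, 5], -1], [[-4.3, -0.2, 0], [0, 0, 5], -1], [[0, 0, 0], [0, 0, 0], -1], [[0, 0, 0], [0, 0, 0], -1]])

```text
time: 2.15
position: [0.4373, 0.2494, 0.2922]
tool_rot: [-1.614, -2.695, -0.0]
ft_force: [-0.3, 0.9, -1.1]
grip_width: 0.006
grip_force: 0.0
```

```bash
cat > look.py <<'E'
from h import *
import sys
s=ctrl.get_state();im=ctrl.get_image("wrist")[:,:,::-1];cv2.imwrite(f"pics/{sys.argv[1]}.png",im)
c=ctrl.calibration("wrist");T=np.array(c["tool_from_camera"]);Rt=R.from_rotvec(s["tool_rot"]).as_matrix();p=np.array(s["position"])
np.savez("pose.npz",o=p+Rt@T[:3,3],A=Rt@T[:3,:3],Rt=Rt,p=p)
print(s["time"],p,Rt.round(3),s["grip_width"])
E
python3 look.py w1
```

```text
2.15 [0.43732897 0.24943371 0.29216727] [[-0.472  0.882 -0.   ]
 [ 0.882  0.472  0.   ]
 [ 0.     0.    -1.   ]] 0.005980335477182085
```

View pics/w1.png

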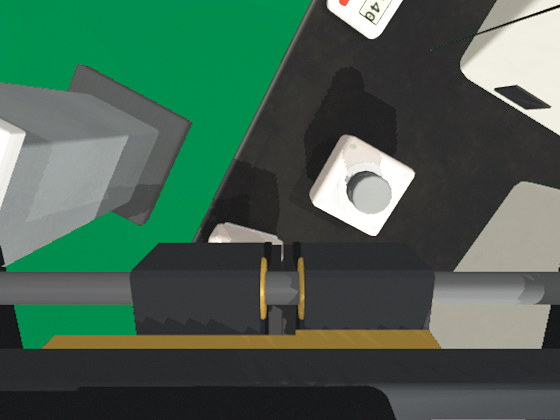

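The disc's top is at about (370,194) in the wrist view. I'll fit it and work out the offset.

```bash
python3 - <<'E'
from h import *
z=np.load("pose.npz");o,A=z["o"],z["A"];w,t,s=[ctrl.calibration(n) for n in("wrist","top","scene")]
im=cv2.imread("pics/w1.png");g=cv2.cvtColor(im,6)
print(g[184:206:4,340:400:6])
m=((g>120)&(g<188)).astype(np.uint8)*255;k=np.zeros_like(m);k[165:225,340:400]=255
cs,_=cv2.findContours(cv2.morphologyEx(m&k,cv2.MORPH_OPEN,np.ones((5,5))),0,2);c=max(cs,key=cv2.contourArea)
e=cv2.fitEllipse(cv2.convexHull(c));print(e)
r=ray(w,e[0],o,A)
for rr in(ray(t,(248,195.3)),ray(s,(267.3,200.7))):print(cross(r,rr))
P=plane(r,.093);print(P,"tool offset cm",z["Rt"].T@(P-z["p"])*100)
E
```

```text
[[253 151  73 181 199 200 201 200 165 255]
 [253 188  85 199 199 199 201 199 200 255]
 [253 155  87 195 198 200 199 198 199 255]
 [253 255 118 196 197 198 198 199 198 255]
 [253 253 104 195 197 198 198 197 197 255]
 [251 253 252 197 198 201 200 196 216 255]]Traceback (most recent call last):
  File "<stdin>", line 6, in <module>
ValueError: max() iterable argument is empty
```

```bash
python3 - <<'E'
from h import *
z=np.load("pose.npz");o,A=z["o"],z["A"];w,t,s=[ctrl.calibration(n) for n in("wrist","top","scene")]
im=cv2.imread("pics/w1.png");g=cv2.cvtColor(im,6)
m=((g>185)&(g<212)).astype(np.uint8)*255;k=np.zeros_like(m);k[165:225,340:400]=255
cs,_=cv2.findContours(cv2.morphologyEx(m&k,cv2.MORPH_OPEN,np.ones((5,5))),0,2);c=max(cs,key=cv2.contourArea)
e=cv2.fitEllipse(cv2.convexHull(c));print(e)
r=ray(w,e[0],o,A)
for rr in(ray(t,(248,195.3)),ray(s,(267.3,200.7))):print(cross(r,rr))
P=plane(r,.093);print(P,"tool offset cm",z["Rt"].T@(P-z["p"])*100)
E
```

```text
((371.9761657714844, 195.2590789794922), (35.220245361328125, 38.521183013916016), 47.18283462524414)
(array([0.50534008, 0.29070498, 0.07937015]), np.float64(0.002031784975371391))
(array([0.50295423, 0.29192602, 0.08941019]), np.float64(0.00024310942453004437))
[0.50163432 0.29218334 0.093     ] tool offset cm [ 0.72891706  7.68545489 19.91746879]
```

Emit:
drive_tool(motion=[[[0.3, 3, 0], [0, 0, 0], -1], [[0.4, 4.7, 1], [0, 0, 0], -1], [[0, 0, 4], [0, 0, 0], -1], [[0, 0, 3], [0, 0, 0], -1], [[0, 0, 2], [0, 0, 0], -1], [[0, 0, 0], [0, 0, 0], -1], [[0, 0, 0], [0, 0, 0], -1], [[0, 0, 0], [0, 0, 0], -1]])

```text
time: 3.2
position: [0.5021, 0.2924, 0.1936]
tool_rot: [1.612, 2.695, 0.004]
ft_force: [1.0, -0.4, -0.3]
grip_width: 0.007
grip_force: 0.0
```

```bash
python3 - <<'E'
from h import *
st=ctrl.get_state();print(st["position"],st["ft_force"])
a=cv2.cvtColor(ctrl.get_image("scene"),4)[165:290,200:350];b=cv2.cvtColor(ctrl.get_image("top"),4)[140:265,200:330]
w=cv2.cvtColor(ctrl.get_image("wrist"),4)[60:420]
cv2.imwrite("pics/c2.png",np.hstack([cv2.resize(x,None,fx=2.8,fy=2.8) for x in(a,b)]))
E
```

```text
[0.50206026 0.29238676 0.19363089] [ 1.01358416 -0.397839   -0.26619786]
```

View pics/c2.png

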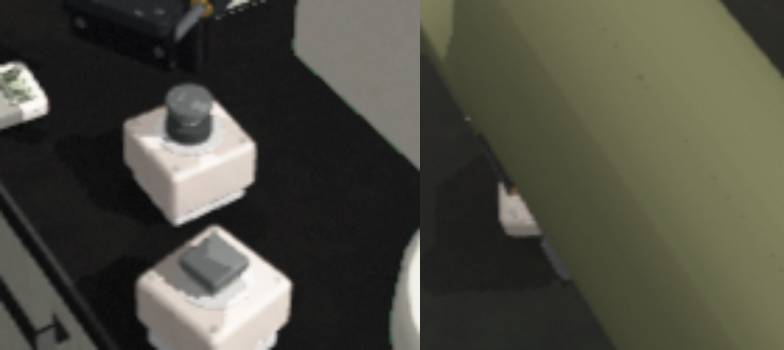

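The fingers are right above the disc, at about (190,65) against (190,95), with a gap of some 25 mm. I'll descend gently and watch the force.

Emit:
drive_tool(motion=[[[0, 0, 1], [0, 0, 0], -1], [[0, 0, 0.7], [0, 0, 0], -1], [[0, 0, 0.3], [0, 0, 0], -1], [[0, 0, 0], [0, 0, 0], -1], [[0, 0, 0], [0, 0, 0], -1]])

```text
time: 3.98
position: [0.5017, 0.2917, 0.1724]
tool_rot: [1.614, 2.695, 0.0]
ft_force: [0.4, -0.2, 0.4]
grip_width: 0.008
grip_force: 0.0
```

Emit:
drive_tool(motion=[[[0, 0, 0.3], [0, 0, 0], -1], [[0, 0, 0.2], [0, 0, 0], -1], [[0, 0, 0], [0, 0, 0], -1]])

```text
time: 4.35
position: [0.5014, 0.2916, 0.167]
tool_rot: [-1.614, -2.695, 0.001]
ft_force: [0.3, 0.3, -0.2]
grip_width: 0.008
grip_force: 0.0
```

Emit:
drive_tool(motion=[[[0, 0, 0.2], [0, 0, 0], -1], [[0, 0, 0.2], [0, 0, 0], -1], [[0, 0, 0], [0, 0, 0], -1]])

```text
time: 4.72
position: [0.5015, 0.2916, 0.163]
tool_rot: [-1.614, -2.695, 0.0]
ft_force: [-0.1, 0.2, -0.8]
grip_width: 0.008
grip_force: 0.0
```

Still no contact with the tip at 0.093. I'll keep going in small steps.

Emit:
drive_tool(motion=[[[0, 0, 0.2], [0, 0, 0], -1], [[0, 0, 0], [0, 0, 0], -1]])

```text
time: 4.97
position: [0.5015, 0.2916, 0.1611]
tool_rot: [-1.614, -2.695, 0.0]
ft_force: [0.4, -0.5, -0.1]
grip_width: 0.005
grip_force: 0.0
```

Emit:
drive_tool(motion=[[[0, 0, 0.2], [0, 0, 0], -1], [[0, 0, 0], [0, 0, 0], -1]])

```text
time: 5.22
position: [0.5016, 0.2917, 0.1593]
tool_rot: [1.614, 2.695, 0.0]
ft_force: [0.1, -0.4, 0.9]
grip_width: 0.003
grip_force: 0.5
```

Emit:
drive_tool(motion=[[[0, 0, 0.2], [0, 0, 0], -1], [[0, 0, 0], [0, 0, 0], -1]])

```text
time: 5.48
position: [0.5017, 0.2917, 0.1573]
tool_rot: [1.614, 2.695, 0.001]
ft_force: [-0.1, -0.6, 1.1]
grip_width: 0.005
grip_force: 0.7
```

Emit:
drive_tool(motion=[[[0, 0, 0.2], [0, 0, 0], -1], [[0, 0, 0], [0, 0, 0], -1]])

```text
time: 5.72
position: [0.5017, 0.2917, 0.1553]
tool_rot: [1.614, 2.695, 0.001]
ft_force: [0.5, -0.4, 1.9]
grip_width: 0.002
grip_force: 0.9
```

Emit:
drive_tool(motion=[[[0, 0, 0.2], [0, 0, 0], -1], [[0, 0, 0], [0, 0, 0], -1]])

```text
time: 5.98
position: [0.5017, 0.2918, 0.1533]
tool_rot: [1.613, 2.695, 0.001]
ft_force: [0.2, -0.8, 2.6]
grip_width: 0.004
grip_force: 1.1
```

Emit:
drive_tool(motion=[[[0, 0, 0.2], [0, 0, 0], -1], [[0, 0, 0], [0, 0, 0], -1], [[0, 0, 0], [0, 0, 0], -1]])

```text
time: 6.35
position: [0.5017, 0.2918, 0.1514]
tool_rot: [1.614, 2.695, 0.001]
ft_force: [0.2, 0.3, 2.2]
grip_width: 0.008
grip_force: 1.3
```

Emit:
drive_tool(motion=[[[0, 0, 0.1], [0, 0, 0], -1], [[0, 0, 0], [0, 0, 0], -1]])

```text
time: 6.6
position: [0.5017, 0.2918, 0.1507]
tool_rot: [1.614, 2.696, 0.001]
ft_force: [-0.8, 0.3, 3.7]
grip_width: 0.006
grip_force: 2.5
```

Emit:
drive_tool(motion=[[[0, 0, 0.1], [0, 0, 0], -1], [[0, 0, 0], [0, 0, 0], -1]])

```text
time: 6.85
position: [0.5017, 0.2918, 0.1502]
tool_rot: [-1.614, -2.695, -0.001]
ft_force: [-1.0, -1.5, 8.7]
grip_width: 0.003
grip_force: 4.4
```

The force has jumped, so it's at the halfway stop. I'll ease off slightly and hold for over a second.

Emit:
drive_tool(motion=[[[0, 0, -0.05], [0, 0, 0], -1], [[0, 0, 0], [0, 0, 0], -1], [[0, 0, 0], [0, 0, 0], -1], [[0, 0, 0], [0, 0, 0], -1], [[0, 0, 0], [0, 0, 0], -1], [[0, 0, 0], [0, 0, 0], -1], [[0, 0, 0], [0, 0, 0], -1], [[0, 0, 0], [0, 0, 0], -1], [[0, 0, 0], [0, 0, 0], -1]])

```text
time: 7.98
position: [0.5017, 0.2918, 0.1507]
tool_rot: [1.614, 2.695, 0.001]
ft_force: [-1.0, -1.1, 7.5]
grip_width: 0.004
grip_force: 3.7
```

Emit:
drive_tool(motion=[[[0, 0, 0.4], [0, 0, 0], -1], [[0, 0, 0.4], [0, 0, 0], -1], [[0, 0, 0.2], [0, 0, 0], -1], [[0, 0, 0], [0, 0, 0], -1], [[0, 0, 0], [0, 0, 0], -1]])

```text
time: 8.6
position: [0.5018, 0.2918, 0.1414]
tool_rot: [-1.614, -2.695, -0.001]
ft_force: [-2.8, -1.8, 13.2]
grip_width: 0.008
grip_force: 6.1
```

Emit:
drive_tool(motion=[[[0, 0, 0.1], [0, 0, 0], -1], [[0, 0, 0.05], [0, 0, 0], -1], [[0, 0, 0], [0, 0, 0], -1]])

```text
time: 8.98
position: [0.5018, 0.2918, 0.1404]
tool_rot: [-1.614, -2.695, -0.001]
ft_force: [-3.9, -2.3, 15.2]
grip_width: 0.004
grip_force: 7.5
```

Emit:
drive_tool(motion=[[[0, 0, -1], [0, 0, 0], -1], [[0, 0, -2], [0, 0, 0], -1], [[0, 0, -3], [0, 0, 0], -1], [[0, 0, -4], [0, 0, 0], -1], [[0, -3, 0], [0, 0, 0], -1], [[0, -4, 0], [0, 0, 0], -1], [[-0.7, -0.7, 0], [0, 0, 0], -1], [[0, 0, 0], [0, 0, 0], -1], [[0, 0, 0], [0, 0, 0], -1], [[0, 0, 0], [0, 0, 0], -1]])

```text
time: 10.22
position: [0.4375, 0.2495, 0.2381]
tool_rot: [1.613, 2.695, -0.0]
ft_force: [-0.5, 1.2, 0.7]
grip_width: 0.005
grip_force: 0.0
```

```bash
python3 look.py w3
```

```text
10.225 [0.43754631 0.24953845 0.23807002] [[-0.472  0.881  0.   ]
 [ 0.881  0.472 -0.   ]
 [-0.    -0.    -1.   ]] 0.005018521642433995
```

View pics/w3.png

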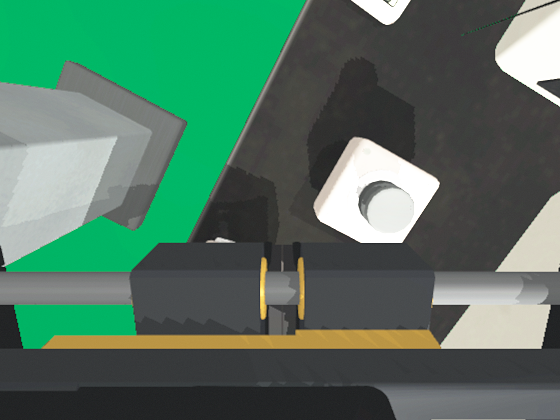

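The button is up again, with the disc at (388,208) standing clear of the collar, and the arm is free of everything. Handing in.

```bash
python3 -c "
from bench import ctrl
print(ctrl.close_job())"
```

```text
the job is handed in; nothing more can be done
None
```

I held the round button at its halfway stop for about 1.1 s at about 7.5 N, pressed it fully down (15 N), and saw it come back up; the square button was not touched, and I handed the job in at about 10 s, but no verdict came back.

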